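# Mesh the kneading paddle with the bread kneader's drive and hold it home

## Robot

A 6-joint arm with a two-finger parallel gripper is mounted at the origin on the work surface. World frame = base frame: x ahead of the robot, y to its left, z up, the work surface at z = 0. Lengths are in m, angles in rad, forces in N, time in s.
With the tool pointing down it reaches from about 0.35 to 0.8 m from the base axis. Payload 7.3 kg.
Tool frame: the origin (TCP) lies between the finger pads; the fingertips stand 25 mm ahead of it and the grasp point (between the pads) lies 6 mm ahead of it (r.tip_extent is the distance from the TCP to the fingertips, in m); z points along the fingers, y is the direction in which the jaws open and shut (so a half turn about z gives the same grasp; the last joint's range is limited). The gripper opens to 85 mm and grips with 20 to 120 N. Pads are 22 mm wide; open, the fingers measure 114 mm over their backs; the gripper's body (76 mm by 85 mm) begins 54 mm behind the grasp point. The pads swing forward as they close: fully open they stand 13 mm farther back than shut.
Start: joints at [1.107, 0.342, 1.524, -0, 1.275, -0.146], TCP at [0.164, 0.499, 0.256] pointing down, gripper open.
Joint ranges: [-2.53, 2.53], [-0.77, 2.02], [0.04, 2.7], [-1, 4.14], [0.28, 2.66], [-3.11, 3.11]. Speed limits (rad/s): [2.57, 2.57, 3.14, 3.14, 3.14, 3.14].

## Interface

Orientations are given as a unit quaternion [x, y, z, w].
In Python, from workcell import r, command_gripper, optics gives the robot as it stands. The module is installed in compiled form; this text tells all that it offers. Calls block until the motion is done:
- r.reach(position, orientation): joint-space move of the TCP to a pose.
- r.move_straight(position, orientation=None, speed=0.15, max_force=None): straight line of the TCP; orientation=None keeps the orientation; speed is the mean speed in m/s. With max_force (N) it stops when the force on the tool has changed by that much, and returns True; else False.
- r.movej(angles): joint-space move.
- command_gripper(opening, force=None): finger opening in m; force is the grip in N (None keeps the last); returns when the fingers have stopped.
- r.hold(seconds).
- r.solve_ik(position, orientation): joint angles nearest the present ones, or None.
- r.read_state(): the state.
- optics.get_image(name): name is "side" or "top"; returns (picture, depth): 420x560x3 uint8, red, green, blue; 420x560 float32, m along the optical axis (not along the pixel's ray), 0 where there is no reading.
- optics.camera_model(name): a dict with "K" (3x3 intrinsics, pixels), "R" (3x3) and "t" (3): a world point X has camera coordinates R X + t. Camera axes: x right, y down, z forward; pixel columns grow to the right and rows downward; lengths in m; the calibration is good to about 2 mm. A picture is of the moment at which its call begins. camera_model takes no time and is no camera call.
A pose or a line that the arm cannot do raises r.PlanningError and nothing moves.
- r.finish_job(): hands the job in, once; it reports no verdict.
The state is a dict: "time_s": time; "joint_positions": joint angles; "dq": joint speeds; "tau": joint torques, N m; "eef_pos": TCP position; "eef_rot": TCP orientation; "contact_force": force on the tool from outside, world axes, zero at the start; "torque": the same for the moment, N m; "grip_width": finger opening in m.
Only numpy, scipy, OpenCV 4.12 (cv2) and the standard library are available. Lean on these libraries where they do the work, as an engineer would, in place of code of your own. Each camera call takes 0.05 s, during which the arm holds its last target.

## Task

First turn the kneader's timer knob back anticlockwise to its zero stop. Then take the kneading paddle (the attachment with two flat blades, not the wire whisk) out of the stand, turn it until its cross-shaped foot meshes with the drive coupling on the kneader, and push it fully home against the spring so that its collar is flush on the coupling. Finish while still gripping the paddle and holding it pressed home, and leave everything else where it stands.

Things in the scene. Friction and masses are not known exactly. Their poses are not given: they have to be found in the camera images.
- timer_grip (a point): Timer knob on the kneader's deck: a black bar grip 42 mm long (along this point's x), 14 mm thick (y), reaching from 25 mm below to 7 mm above this point, on a 44 mm disc whose top is 23 mm below it. The point lies on the knob's vertical axis, 37 mm above the deck, and turns with the knob.
- timer (a joint): Timer knob angle in rad: 0 at the zero stop (hard stop), grows clockwise seen from above, starts at 0.6 to 1.3. Turning it back is anticlockwise seen from above. Light friction (0.04 N m); it stays where left. At zero the white mark on the bar points at the long tick on the deck.
- coupling_mouth (a point): Drive coupling on the kneader's deck: round steel boss 62 mm across, 28 mm tall, with a cross-shaped socket open to the top. Point: centre of its top face; x and y lie along the two slots, each 31 mm long, 10.4 mm wide, 28 mm deep, so the fit repeats every quarter turn. It starts at any angle and resists turning (0.2 N m). Home: foot 24 mm below this point, collar flush on the boss.
- plunger (a joint): Spring plunger 9 mm across in the middle of the coupling's socket, its top 14 mm below the mouth; value is how far it is pressed down (m): 0 free, about 0.010 with the paddle home. It pushes up with 4 N at first touch and 10 N at home, and lifts the paddle 10 mm if let go.
- paddle: Kneading paddle, steel, 134 mm tall, upright, 0.2 kg. Origin: bottom centre of its foot, z up the stem. Cross-shaped foot 24 mm tall, ribs along x and y 26 mm long and 8 mm thick (wedged to 2 mm over the lowest 8 mm); collar 44 mm across at z 24 to 32; two flat blades along x, out to 45 mm from the axis, z 32 to 77 mm; stem 14 mm across; grip on top, see paddle_grip.
- paddle_grip (a point): Centre of the paddle's grip, 117 mm above the bottom of its foot, on its axis, same axes as the paddle: a black flat block 40 mm along x, 14 mm along y, 34 mm tall.
- whisk: Wire whisk, not needed: same foot, collar and grip as the paddle, but with a round cage of wire loops 64 mm across instead of the blades. Origin at the bottom centre of its foot.
- stand: Light wooden attachment stand fixed on the table, 90 by 240 by 40 mm tall, origin at the centre of its underside. Two round 33 mm holes 65 mm either side of the centre along its y; the paddle stands in one and the whisk in the other, collars resting on its top, feet hanging in the holes.
- machine: White kneader drive unit fixed on the table, 260 by 260 mm, deck 90 mm above the table, origin at the centre of its underside, bowl off. In its frame the coupling is centred at x 20, y 50 mm and the timer knob at x -70, y -70 mm.
- boule: Bystander: round loaf, 148 mm across, 74 mm tall, origin at its underside.
- jar: Bystander: glass jar with steel cap, 76 mm across, 120 mm tall, origin at its underside.
- tin: Bystander: plain metal tin, 72 mm across, 100 mm tall, origin at its underside.
- bowl: Bystander: small white bowl, 120 mm across, 55 mm tall, origin at its underside.
- scraper: Bystander: spatula lying flat, 160 mm long, origin under it.
- brush: Bystander: pastry brush lying flat, 190 mm long, origin under it.

How it is judged:
On the way, in this order (a step that is already met when the one before it is completed fails the run):
1. the timer knob is back at its zero stop (within 0.06 rad), the paddle still in its stand (value of joint timer below 0.06 rad and distance of paddle from where it was at the start of the episode below 0.04 m), for 0.2 s.
2. the paddle is meshed and pressed home in the coupling (z of paddle in the frame of coupling_mouth below -0.022 m and horizontal distance between paddle and coupling_mouth below 0.004 m and angle between paddle's own z axis and vertical below 0.08 rad and contact force between the fingers and paddle above 3 N), for 0.3 s.
At the end, for the whole second after the job is handed in: The paddle's foot is within 2 mm of full depth (24 mm) in the coupling, within 4 mm of its axis and upright within 0.08 rad, at rest, with the fingers still bearing on the paddle with over 3 N; the timer stays within 0.08 rad of zero (all of step 2 and value of joint timer below 0.08 rad and linear speed of paddle below 0.02 m/s); the arm keeps its last pose, push and grip.
It fails at once if a bystander is moved more than 40 mm (distance of any of whisk, boule, jar, tin, bowl, scraper, brush from where it was at the start of the episode above 0.04 m).
It also fails if it takes over 54 s, if anything falls off the work surface, if the arm or the gripper's body presses on something with over 40 N, if the wrist force passes 120 N, or if a joint passes its speed limit or range.

## Working session

There is one attempt and no reset: what is moved stays moved. The work goes in short steps, each a Python script; the robot and the scene stay as the last script left them, time stands still between calls to the robot, and variables do not carry over. Pictures are saved under pics/ and viewed, and the job is handed in when it is done.

```bash
mkdir -p pics
python3 - <<'E'
from workcell import r, optics
import cv2,numpy as np
for n in("side","top"):
    p,d=optics.get_image(n); cv2.imwrite(f"pics/{n}0.png",p[:,:,::-1]); np.save(f"{n}0.npy",d)
    m=optics.camera_model(n); print(n,m["K"],m["R"],m["t"])
print(r.read_state())
E
```

```text
side [[488.56655144   0.         280.16171962]
 [  0.         488.56655144 211.76482534]
 [  0.           0.           1.        ]] [[ 0.88221203 -0.4702199   0.02439618]
 [-0.22818923 -0.47229392 -0.85139188]
 [ 0.41186357  0.74554121 -0.5239625 ]] [-0.48471811  0.21227407  1.0946049 ]
top [[467.80119439   0.         283.85678855]
 [  0.         467.80119439 206.7603678 ]
 [  0.           0.           1.        ]] [[-0.00319943 -0.99997733  0.00592438]
 [-0.99754372  0.00277697 -0.06999153]
 [ 0.06997349 -0.00613376 -0.99752999]] [0.02032558 0.53262447 1.43399721]
{'time_s': 0.1, 'joint_positions': array([ 1.10697987e+00,  3.42647047e-01,  1.52487981e+00,  8.85747431e-06,
        1.27537931e+00, -1.46002415e-01]), 'dq': array([ 0.00248349, -0.00091745, -0.00263585,  0.00108724, -0.00054815,
       -0.00080908]), 'tau': array([ 1.79071165e-03, -4.34445083e+01, -2.46493167e+01, -1.99272026e-04,
        4.55477682e-03,  2.39717332e-05]), 'eef_pos': array([0.16390036, 0.49844579, 0.25571309]), 'eef_rot': array([ 1.58240334e-01,  9.87400408e-01, -6.25189451e-04, -2.01202810e-04]), 'contact_force': array([-0.20748503, -0.04981559, -0.7885183 ]), 'torque': array([ 0.01661219, -0.00403933,  0.0769058 ]), 'grip_width': 0.08536441787921482}
```

View pics/side0.png

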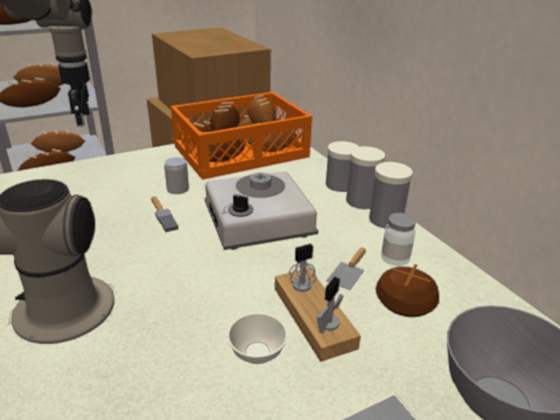

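View pics/top0.png

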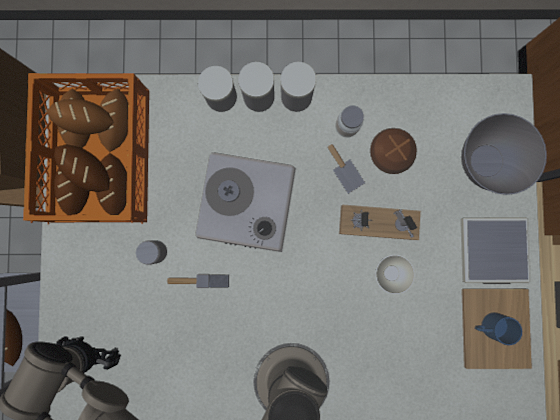

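The side view puts the paddle at about (330,300) and the whisk at about (302,265). In the top view the paddle is at about (405,221), the knob at (264,228) and the coupling at (229,190). I'll enlarge these areas next.

Run:
```python
import cv2,numpy as np
t=cv2.imread("pics/top0.png");s=cv2.imread("pics/side0.png")
f=lambda im,x,y,w,h,k:cv2.resize(im[y:y+h,x:x+w],None,fx=k,fy=k,interpolation=cv2.INTER_CUBIC)
a=f(t,195,150,100,100,6)
b=f(t,335,195,90,50,8)
cv2.imwrite("pics/c_mach.png",a);cv2.imwrite("pics/c_stand.png",b)
cv2.imwrite("pics/s_mach.png",f(s,200,160,120,90,6))
cv2.imwrite("pics/s_stand.png",f(s,265,235,100,120,5))
```

```text
(no output)
```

View pics/c_mach.png

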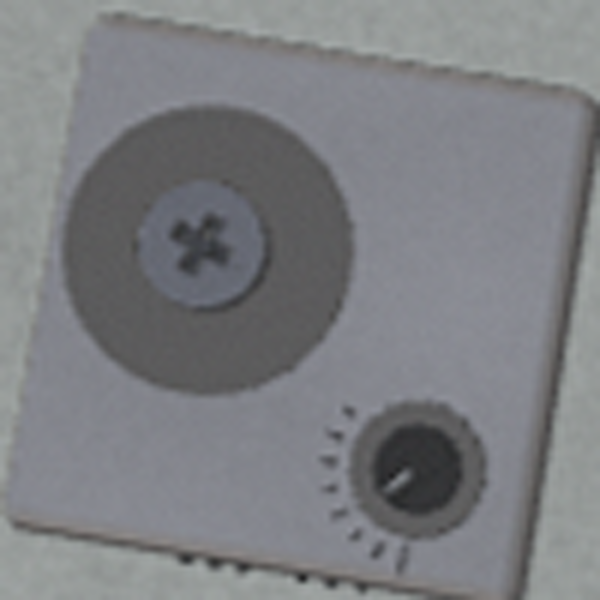

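View pics/c_stand.png

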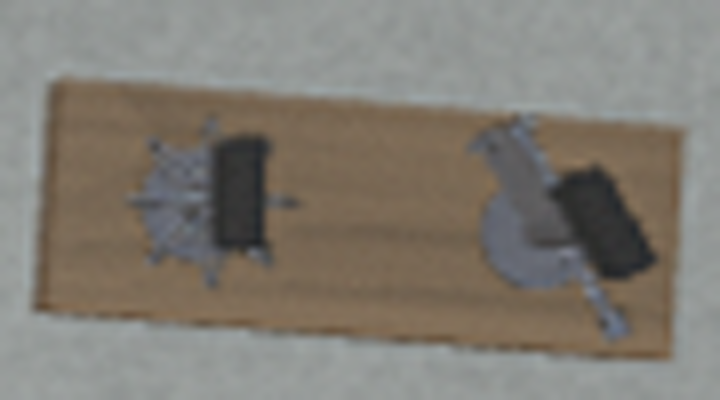

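View pics/s_mach.png

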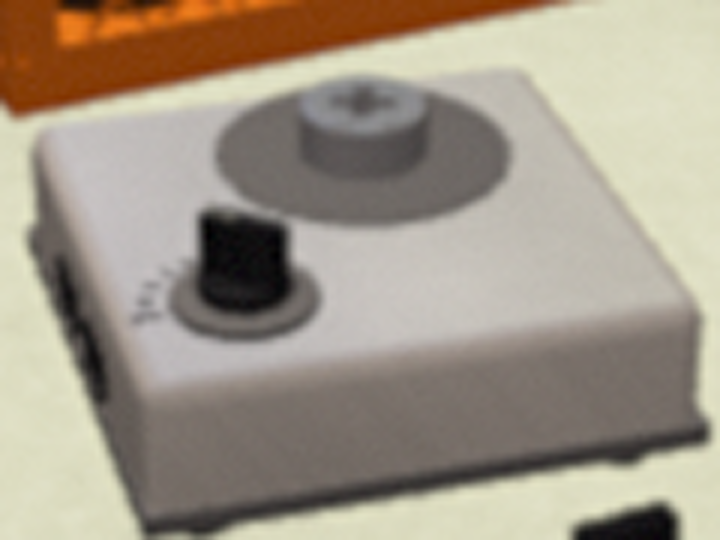

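View pics/s_stand.png

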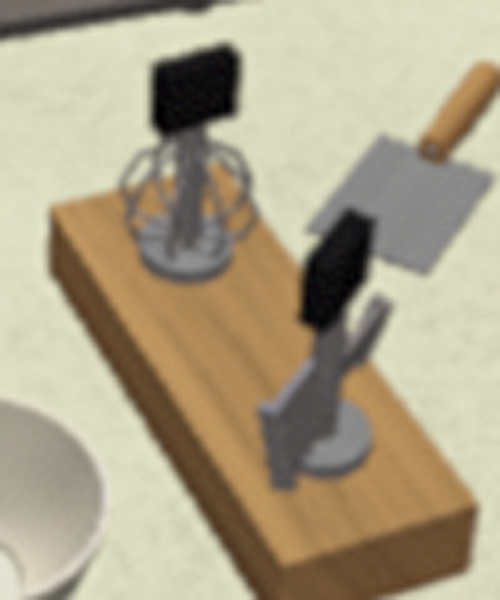

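```bash
cat > h.py <<'E'
import numpy as np,cv2
from workcell import r,optics,command_gripper
from scipy.spatial.transform import Rotation as Ro
def px2w(n,u,v,z):
    m=optics.camera_model(n);K,R,t=m["K"],m["R"],m["t"]
    c=-R.T@t; d=R.T@np.linalg.inv(K)@np.array([u,v,1.]); return c+d*(z-c[2])/d[2]
def w2px(n,X):
    m=optics.camera_model(n);p=m["K"]@(m["R"]@np.asarray(X,float)+m["t"]);return p[:2]/p[2]
def crop(n,u,v,w,h,k,name,g=1.0,im=None):
    if im is None: im=cv2.imread(f"pics/{n}0.png")
    c=im[v:v+h,u:u+w]
    c=cv2.resize(c,None,fx=k,fy=k,interpolation=cv2.INTER_CUBIC)
    c=(255*(c/255.)**g).astype(np.uint8); cv2.imwrite(f"pics/{name}.png",c)
def down(a): # jaw axis y at world angle a, tool z down
    z=np.array([0,0,-1.]);y=np.array([np.cos(a),np.sin(a),0]);x=np.cross(y,z)
    return Ro.from_matrix(np.c_[x,y,z]).as_quat()
def c2(ox,oy,k,x,y): return ox+(x+.5)/k-.5,oy+(y+.5)/k-.5
E
python3 - <<'E'
from h import *
crop("top",248,212,32,32,18,"t_knob",.5)
crop("side",225,180,35,40,14,"s_knob",.5)
crop("top",215,176,28,28,20,"t_coup",.7)
crop("top",390,205,30,36,16,"t_pad",.5)
P=lambda x,y,z:px2w("top",*c2(195,150,6,x,y),z)
print("coup",P(202,244,.118),"disc",P(208,250,.09),"plate",P(418,469,.09),P(418,469,.104))
# deck top corners approx (rounded)
for c in [(100,18),(598,95),(520,598),(8,522)]: print(P(*c,.085))
st=[px2w("top",*c2(335,195,8,x,y),.04) for x,y in[(52,82),(684,128),(670,356),(36,310)]]
print(np.array(st).round(4), np.mean(st,0))
E
```

```text
coup [0.57411165 0.18030087 0.118     ] disc [0.57410065 0.18049789 0.09      ] plate [0.46592866 0.07705628 0.09      ] [0.46557409 0.0765541  0.104     ]
[0.69070993 0.23531066 0.085     ]
[ 0.65151853 -0.01224568  0.085     ]
[0.40264956 0.02721596 0.085     ]
[0.44066043 0.2785331  0.085     ]
[[ 0.5367 -0.1563  0.04  ]
 [ 0.5183 -0.3983  0.04  ]
 [ 0.4313 -0.3909  0.04  ]
 [ 0.4495 -0.1492  0.04  ]] [ 0.48396385 -0.2736824   0.04      ]
```

View pics/t_knob.png

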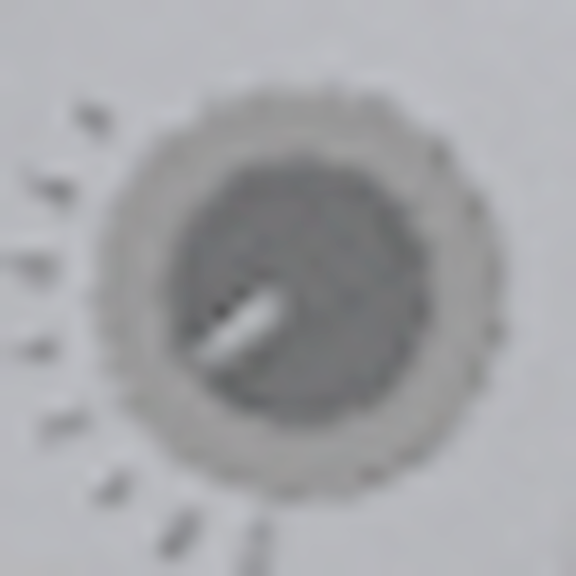

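View pics/t_coup.png

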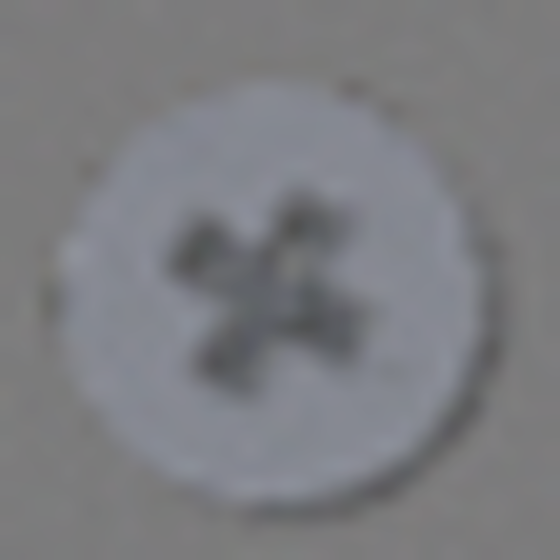

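View pics/t_pad.png

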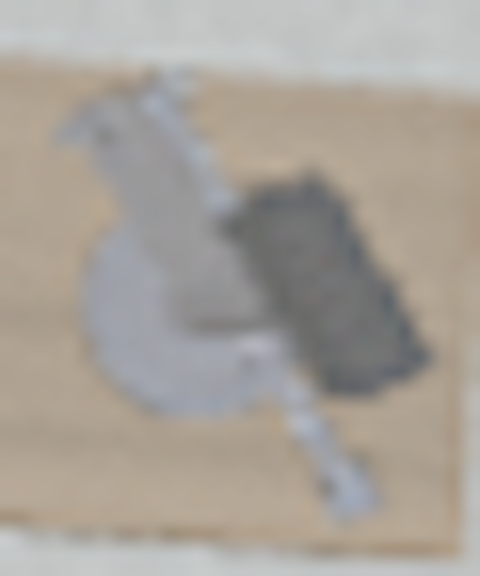

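View pics/s_knob.png

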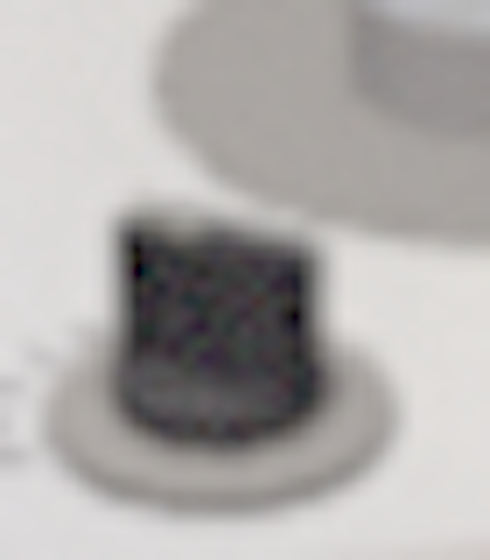

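```bash
cat >> h.py <<'E'
COUP=np.array([.5741,.1803,.118]);KN=np.array([.4657,.0767,.127])
def box(n,im,c,yaw,lx,ly,lz,col=(0,255,0),k=1,o=(0,0)):
    from itertools import product
    Rz=Ro.from_euler('z',yaw).as_matrix()
    P=[np.array(c)+Rz@np.array([a*lx/2,b*ly/2,d*lz/2]) for a,b,d in product((-1,1),repeat=3)]
    q=[((w2px(n,p)-o+.5)*k-.5).round().astype(int) for p in P]
    for i in range(8):
        for b in(1,2,4):
            if not i&b: cv2.line(im,tuple(map(int,q[i])),tuple(map(int,q[i|b])),col,1)
def ring(n,im,c,rad,col=(0,0,255),k=1,o=(0,0)):
    q=np.array([((w2px(n,np.array(c)+rad*np.array([np.cos(a),np.sin(a),0]))-o+.5)*k-.5) for a in np.linspace(0,6.3,40)])
    cv2.polylines(im,[q.round().astype(np.int32)],False,col,1)
E
python3 - <<'E'
from h import *
g=[px2w("top",*c2(390,205,16,x,y),.150) for x,y in[(235,215),(315,172),(432,358),(345,392)]]
g=np.array(g);gc=g.mean(0);print(gc, g.round(4))
d=(g[1]-g[2])+(g[0]-g[3]);py=np.arctan2(d[1],d[0]);print("yaw",np.degrees(py))
b=g[1]-g[0];print(np.degrees(np.arctan2(b[1],b[0])),np.linalg.norm(b),np.linalg.norm(d)/2)
for n,o,w,h,k in[("top",(390,205),30,36,16),("side",(310,260),40,80,9),("top",(195,150),100,100,6),("side",(200,160),120,90,6)]:
    im=cv2.imread(f"pics/{n}0.png")[o[1]:o[1]+h,o[0]:o[0]+w]
    im=cv2.resize(im,None,fx=k,fy=k,interpolation=cv2.INTER_CUBIC)
    im=(255*(im/255.)**.6).astype(np.uint8);o_=np.array(o)
    box(n,im,(gc[0],gc[1],.133),py,.04,.014,.034,k=k,o=o_)
    ring(n,im,(gc[0],gc[1],.048),.022,k=k,o=o_)
    box(n,im,(KN[0],KN[1],.118),np.radians(126.9),.042,.014,.032,k=k,o=o_)
    ring(n,im,(*KN[:2],.104),.022,k=k,o=o_)
    ring(n,im,COUP,.031,k=k,o=o_);ring(n,im,COUP-[0,0,.028],.031,k=k,o=o_)
    for a in(59.4,149.4):box(n,im,COUP,np.radians(a),.031,.0104,0,k=k,o=o_)
    cv2.imwrite(f"pics/ov_{n}_{k}.png",im)
E
```

```text
[ 0.47854211 -0.3369856   0.15      ] [[ 0.4908 -0.3202  0.15  ]
 [ 0.4984 -0.3345  0.15  ]
 [ 0.4655 -0.3544  0.15  ]
 [ 0.4595 -0.3389  0.15  ]]
yaw 31.09132553755635
-62.161075395529295 0.01617779529217154 0.0374487268774477
```

View pics/ov_top_16.png

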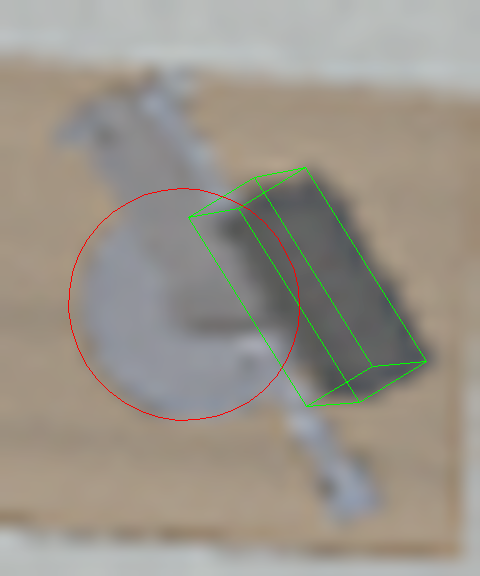

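View pics/ov_side_9.png

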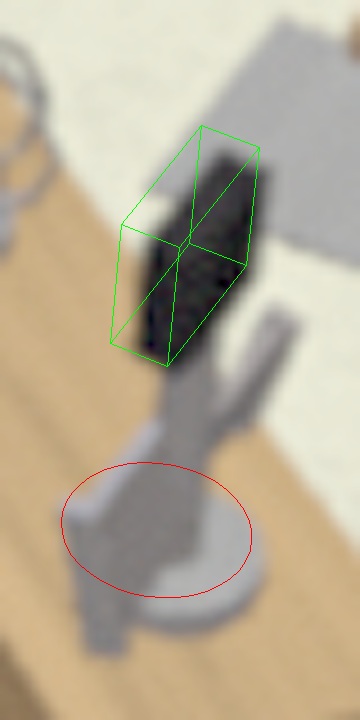

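View pics/ov_top_6.png

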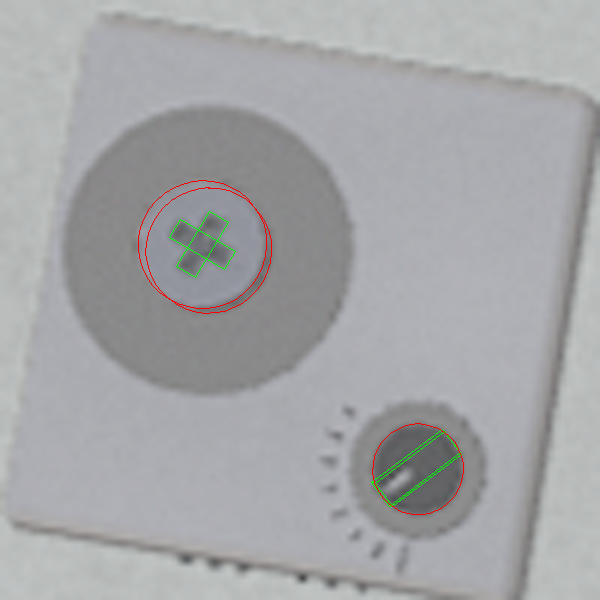

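View pics/ov_side_6.png

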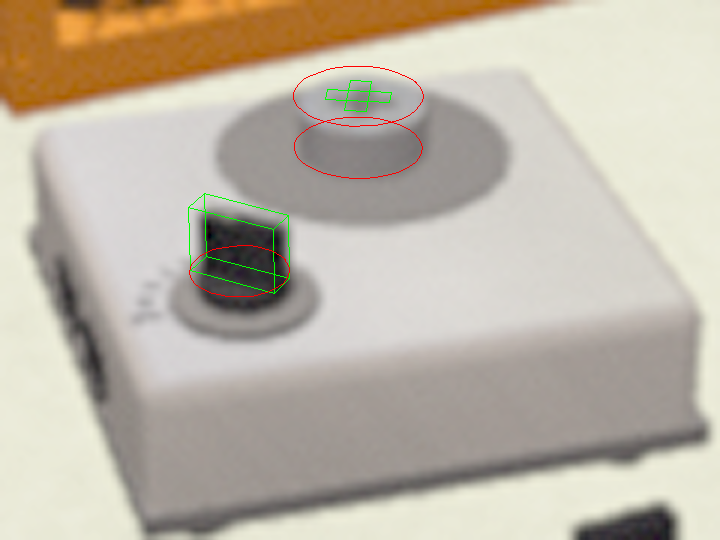

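Run:
```python
from h import *
crop("side",316,270,32,46,12,"s_pad2",.45)
def bp(n,us):
    d=np.load(f"{n}0.npy");m=optics.camera_model(n)
    for l,(u,v) in us.items():
        z=np.median(d[v-1:v+2,u-1:u+2]);p=np.linalg.inv(m["K"])@[u,v,1]*z
        print(n,l,(m["R"].T@(p-m["t"])).round(4))
bp("side",dict(table=(200,280),table2=(340,200),deck=(280,225),deck2=(230,185),boss=(260,180),grip=(334,287),gripw=(304,253),collar=(332,325),knob=(240,203)))
bp("top",dict(table=(150,180),table2=(330,260),deck=(260,190),deck2=(220,235),boss=(235,197),boss2=(223,184),grip=(410,222),gripw=(365,219),collar=(398,226),stand=(385,225),knob=(264,228)))
```

```text
side table [ 0.3051 -0.0435 -0.0035]
side table2 [ 0.832   0.1301 -0.0024]
side deck [0.5491 0.0034 0.0591]
side deck2 [0.4972 0.2152 0.0877]
side boss [0.5661 0.1589 0.1153]
side grip [ 0.4792 -0.349   0.1413]
side gripw [ 0.4881 -0.2183  0.1343]
side collar [ 0.4793 -0.3556  0.045 ]
side knob [0.4646 0.0704 0.1127]
top table [ 0.6199  0.4407 -0.0013]
top table2 [ 0.3671 -0.1245  0.0035]
top deck [0.5777 0.0897 0.0888]
top deck2 [0.445  0.2071 0.0895]
top boss [0.5546 0.1609 0.116 ]
top boss2 [0.5924 0.1956 0.1181]
top grip [ 0.4793 -0.336   0.1508]
top gripw [ 0.4883 -0.2097  0.1478]
top collar [ 0.4711 -0.3276  0.0482]
top stand [ 0.4745 -0.29    0.0396]
top knob [0.4641 0.0761 0.1354]
```

View pics/s_pad2.png

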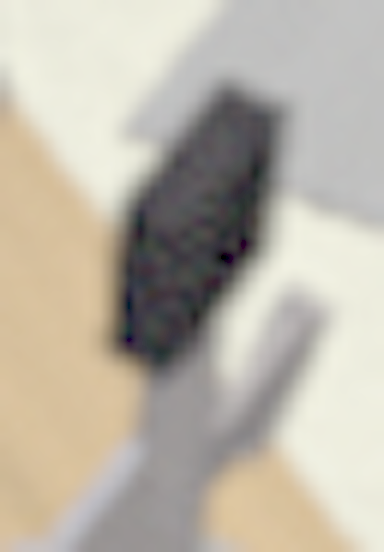

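Run:
```python
from h import *
from scipy.optimize import least_squares
P=lambda x,y,z:px2w("side",*c2(316,270,12,x,y),z)
t=[P(125,200,.147),P(228,82,.147),P(285,105,.147)];b=[P(118,345,.113),P(160,362,.113),P(255,255,.113)]
print(np.array(t).round(4),np.array(b).round(4))
for v in(t[1]-t[0],t[2]-t[1],b[2]-b[1],b[1]-b[0]):print(np.degrees(np.arctan2(v[1],v[0])),np.linalg.norm(v))
# silhouette of black pixels, top
im=cv2.imread("pics/top0.png").astype(int);
for n,o,w,h in(("top",(390,205),30,36),("side",(316,270),32,46)):
    im=cv2.imread(f"pics/{n}0.png")[o[1]:o[1]+h,o[0]:o[0]+w]
    g=cv2.resize(im.max(2),None,fx=8,fy=8,interpolation=cv2.INTER_CUBIC)
    m=(g<80).astype(np.uint8); nc,lab,st,ce=cv2.connectedComponentsWithStats(m);i=1+np.argmax(st[1:,4]);m=(lab==i)
    def res(p,full=False):
        from itertools import product
        x,y,a,dz=p;Rz=Ro.from_euler('z',a).as_matrix()
        q=np.array([((w2px(n,np.array([x,y,.133+dz])+Rz@[sx*.02,sy*.007,sz*.017])-o+.5)*8-.5) for sx,sy,sz in product((-1,1),repeat=3)])
        hull=cv2.convexHull(q.astype(np.float32))
        k=np.zeros(m.shape,np.uint8);cv2.fillConvexPoly(k,(hull*16).astype(np.int32),1,cv2.LINE_8,4)
        return (k!=m).sum()
    from scipy.optimize import minimize
    best=min((minimize(lambda p:res((p[0]/100,p[1]/100,p[2],0 if n=="top" else -.003)),[47.9,-33.8,a],method="Nelder-Mead",options=dict(initial_simplex=[[47.9,-33.8,a],[48.4,-33.8,a],[47.9,-33.3,a],[47.9,-33.8,a+.15]])) for a in(.3,.5,.7)),key=lambda s:s.fun)
    print(n,best.x,np.degrees(best.x[2]),best.fun,m.sum())
```

```text
[[ 0.4622 -0.3455  0.147 ]
 [ 0.4939 -0.3277  0.147 ]
 [ 0.4991 -0.3369  0.147 ]] [[ 0.4653 -0.3432  0.113 ]
 [ 0.4692 -0.3498  0.113 ]
 [ 0.4983 -0.3345  0.113 ]]
29.281732196281236 0.036382084327792094
-60.72388685348546 0.010599321129685375
27.870693940610177 0.03284616277390599
-59.00974376034416 0.007730791257622067
top [ 47.83579565 -33.97841428   0.54028717] 30.956174788304367 1029.0 7430Traceback (most recent call last):
  File "<stdin>", line 21, in <module>
  File "<stdin>", line 21, in <genexpr>
    res = _minimize_neldermead(fun, x0, args, callback, bounds=bounds,
                               **options)
    fsim[k] = func(sim[k])
              ~~~~^^^^^^^^
    fx = function(np.copy(x), *(wrapper_args + args))
  File "<stdin>", line 21, in <lambda>
  File "<stdin>", line 16, in res
  File "h.py", line 8, in w2px
    m=optics.camera_model(n);p=m["K"]@(m["R"]@np.asarray(X,float)+m["t"]);return p[:2]/p[2]
ValueError: time passes only in moves, steps and waits
```

```bash
cat >> h.py <<'E'
_cm={}
def _m(n):
    if n not in _cm:_cm[n]=optics.camera_model(n)
    return _cm[n]
def px2w(n,u,v,z):
    m=_m(n);K,R,t=m["K"],m["R"],m["t"]
    c=-R.T@t; d=R.T@np.linalg.inv(K)@np.array([u,v,1.]); return c+d*(z-c[2])/d[2]
def w2px(n,X):
    m=_m(n);p=m["K"]@(m["R"]@np.asarray(X,float)+m["t"]);return p[:2]/p[2]
def st(l=""):
    s=r.read_state();x=Ro.from_quat(s["eef_rot"]).as_matrix()
    print(l,"t%.2f"%s["time_s"],s["eef_pos"].round(4),"jaw%.2f"%np.degrees(np.arctan2(x[1,1],x[0,1])),"F",s["contact_force"].round(1),"M",s["torque"].round(2),"w%.4f"%s["grip_width"],"q6 %.2f"%s["joint_positions"][5]);return s
E
python3 - <<'E'
from h import *
print(r.tip_extent)
for n,p,a in[("k0",[.4657,.0765,.137],37),("k0",[.4657,.0765,.137],-143),("k1",[.4657,.0765,.137],85),("k1",[.4657,.0765,.137],-95),("p",[.479,-.3385,.139],120.5),("p",[.479,-.3385,.139],-59.5)]+[("c",[.5741,.1803,.217],x) for x in(59.4,149.4,-30.6,-120.6)]:
    q=r.solve_ik(p,down(np.radians(a)));print(n,a,None if q is None else q.round(2))
E
```

```text
0.025
k0 37 [ 0.    0.39  1.83 -0.    0.92 -0.65]
k0 -143 [ 0.    0.39  1.83 -0.    0.92  2.5 ]
k1 85 [ 0.    0.39  1.83 -0.    0.92 -1.48]
k1 -95 [ 0.    0.39  1.83 -0.    0.92  1.66]
p 120.5 [-0.75  0.56  1.51 -0.    1.07 -2.85]
p -59.5 [-0.75  0.56  1.51 -0.    1.07  0.29]
c 59.4 [ 0.18  0.51  1.36 -0.    1.27 -0.86]
c 149.4 [ 0.18  0.51  1.36 -0.    1.27 -2.43]
c -30.6 [ 0.18  0.51  1.36 -0.    1.27  0.71]
c -120.6 [ 0.18  0.51  1.36 -0.    1.27  2.28]
```

Run:
```python
from h import *
k=[.4657,.0765]
r.reach([*k,.22],down(np.radians(37)));st("above")
print(r.move_straight([*k,.138],speed=.12,max_force=12));st("down")
command_gripper(.0,force=25);st("closed")
for n in("side","top"):
    p,d=optics.get_image(n); cv2.imwrite(f"pics/{n}1.png",p[:,:,::-1]);np.save(f"{n}1.npy",d)
crop("side",215,130,70,90,6,"s1",.7,cv2.imread("pics/side1.png"))
crop("top",235,180,60,75,6,"t1",.7,cv2.imread("pics/top1.png"))
```

```text
above t1.98 [0.4656 0.0772 0.2201] jaw37.07 F [ 0.3 -0.3  0.1] M [ 0.02 -0.01  0.05] w0.0853 q6 -0.65
False
down t2.82 [0.4661 0.0767 0.1385] jaw37.02 F [ 1.  -0.4  0.2] M [-0.01  0.01 -0.04] w0.0856 q6 -0.65
closed t3.47 [0.4679 0.0776 0.1387] jaw36.95 F [ 5.5  6.9 -0.7] M [ 1.04 -0.95 -0.02] w0.0134 q6 -0.65
```

View pics/s1.png

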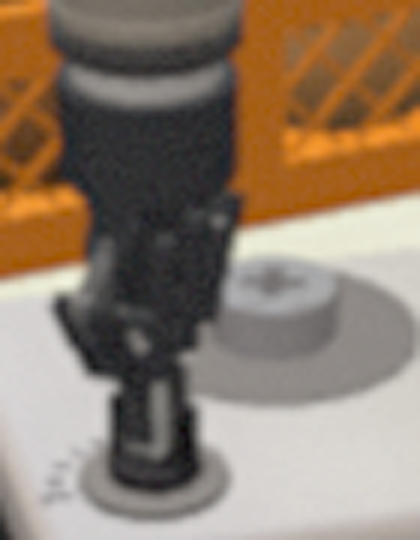

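Run:
```python
from h import *
k=[.4677,.0780]
r.move_straight([*k,.138],speed=.05);st("shift")
for a in range(45,89,8):
    r.reach([*k,.138],down(np.radians(a)));s=st(a)
    if abs(s["torque"][2])>.6 : break
```

```text
shift t3.82 [0.4681 0.0779 0.1386] jaw37.01 F [-0.4 -0.1  4.4] M [-0.17  0.05 -0.05] w0.0135 q6 -0.64
45 t4.08 [0.4683 0.078  0.1386] jaw44.81 F [0.4 0.3 5. ] M [-0.09 -0.03  0.06] w0.0130 q6 -0.78
53 t4.33 [0.4684 0.0781 0.1386] jaw52.70 F [1.3 1.6 6.5] M [ 0.07 -0.15  0.05] w0.0130 q6 -0.92
61 t4.59 [0.4685 0.0782 0.1386] jaw60.64 F [1.3 1.4 5.3] M [ 0.2  -0.12  0.02] w0.0130 q6 -1.05
69 t4.85 [0.4686 0.0783 0.1386] jaw68.62 F [2.3 2.4 4.6] M [ 0.31 -0.32  0.04] w0.0133 q6 -1.19
77 t5.11 [0.4686 0.0785 0.1386] jaw76.56 F [1.9 4.  5.4] M [ 0.52 -0.38  0.05] w0.0130 q6 -1.33
85 t5.37 [0.4689 0.0785 0.1386] jaw84.33 F [4.6 4.8 5. ] M [ 0.66 -0.61 -1.18] w0.0131 q6 -1.47
```

Run:
```python
from h import *
k=[.4690,.0788]
r.reach([*k,.138],down(np.radians(84)));st("press");r.hold(.3)
r.reach([*k,.138],down(np.radians(81.3)));st("relax")
command_gripper(.06);st("open")
r.move_straight([*k,.24],speed=.2)
r.reach([.46,-.12,.27],down(np.radians(-59.5)));st("away")
p,d=optics.get_image("top"); cv2.imwrite("pics/top2.png",p[:,:,::-1])
crop("top",235,205,45,45,12,"t2",.5,p[:,:,::-1])
```

```text
press t5.62 [0.469  0.0786 0.1386] jaw83.36 F [-0.6  0.8  8.2] M [-0.01  0.08 -0.91] w0.0132 q6 -1.45
relax t6.17 [0.4689 0.0787 0.1385] jaw80.77 F [-1.   0.1  8.2] M [ 0.14  0.07 -0.05] w0.0134 q6 -1.40
open t6.67 [0.4689 0.0788 0.1378] jaw81.25 F [-0.8 -0.2  0.2] M [-0.03 -0.01 -0.04] w0.0602 q6 -1.41
away t9.10 [ 0.4599 -0.1197  0.2696] jaw-59.44 F [-0.5  0.2  0.2] M [-0.01  0.02  0.02] w0.0593 q6 0.62
```

View pics/t2.png

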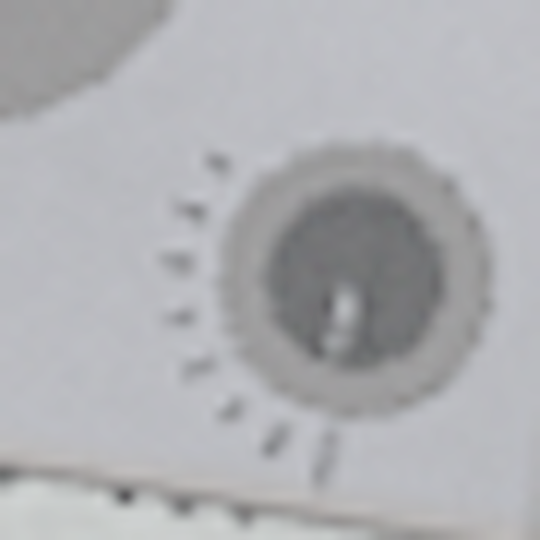

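The white mark at (348,298)–(335,350) points at the long tick at (325,460), and the stop was felt with about -1 N m. The timer is at zero, so the paddle is next.

Run:
```python
from h import *
k=[.481,-.337];o=down(np.radians(-59.5))
r.reach([*k,.26],o);command_gripper(.07);st("above")
print(r.move_straight([*k,.140],speed=.15,max_force=12));st("down")
command_gripper(.0,force=25);st("closed")
for n in("side","top"):
    p,d=optics.get_image(n); cv2.imwrite(f"pics/{n}3.png",p[:,:,::-1])
crop("side",290,215,80,110,5,"s3",.6,cv2.imread("pics/side3.png"))
```

```text
above t10.29 [ 0.4814 -0.3357  0.2606] jaw-59.39 F [ 0.5 -0.1  0.5] M [-0.01 -0.05  0.02] w0.0701 q6 0.30
False
down t11.24 [ 0.4815 -0.3374  0.1409] jaw-59.49 F [ 0.8 -0.2  0.7] M [-0.01  0.01 -0.01] w0.0700 q6 0.30
closed t11.78 [ 0.4811 -0.3371  0.1403] jaw-59.50 F [ 0.6 -0.8  2.5] M [ 0.07 -0.02  0.05] w0.0138 q6 0.30
```

View pics/s3.png

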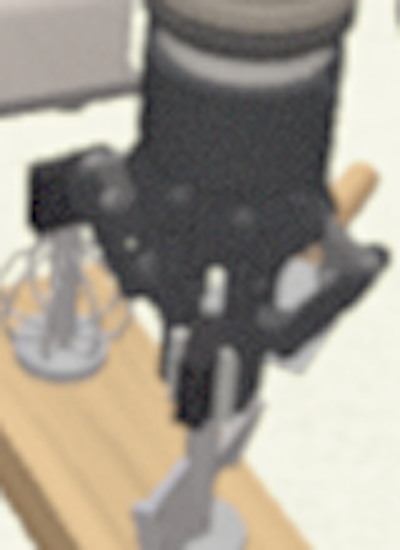

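Run:
```python
from h import *
command_gripper(.0,force=90);st("grip")
r.move_straight([.481,-.337,.30],speed=.15);st("lift")
r.reach([.577,.1825,.30],down(np.radians(-30.6)));st("above")
r.move_straight([.577,.1825,.262],speed=.1);r.hold(.2);st("low")
for n in("side","top"):
    p,d=optics.get_image(n); cv2.imwrite(f"pics/{n}4.png",p[:,:,::-1])
crop("side",215,95,90,110,5,"s4",.6,cv2.imread("pics/side4.png"))
crop("top",195,150,80,80,7,"t4",.6,cv2.imread("pics/top4.png"))
```

```text
grip t12.10 [ 0.4812 -0.3372  0.1404] jaw-59.50 F [-0.1 -0.6  4.3] M [-0.01 -0.01  0.01] w0.0127 q6 0.30
lift t13.32 [ 0.4806 -0.3367  0.2988] jaw-59.50 F [ 0.8  0.3 -3. ] M [-0.   -0.02  0.  ] w0.0128 q6 0.30
above t15.22 [0.5773 0.1814 0.3   ] jaw-30.69 F [ 0.4 -0.4 -2.3] M [0.04 0.03 0.01] w0.0130 q6 0.71
low t15.96 [0.5774 0.1825 0.2629] jaw-30.61 F [ 1.1  0.1 -2.3] M [ 0.01 -0.01  0.06] w0.0129 q6 0.71
```

View pics/s4.png

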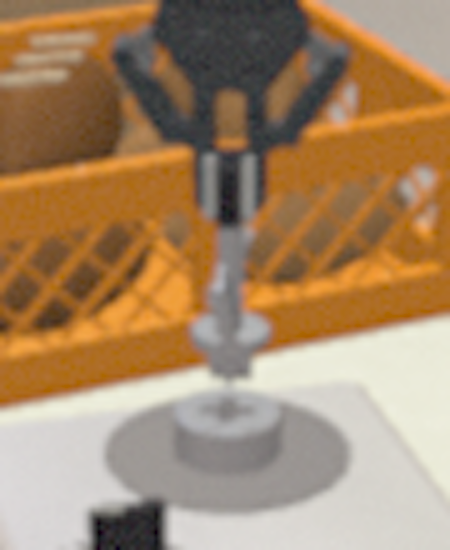

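View pics/t4.png

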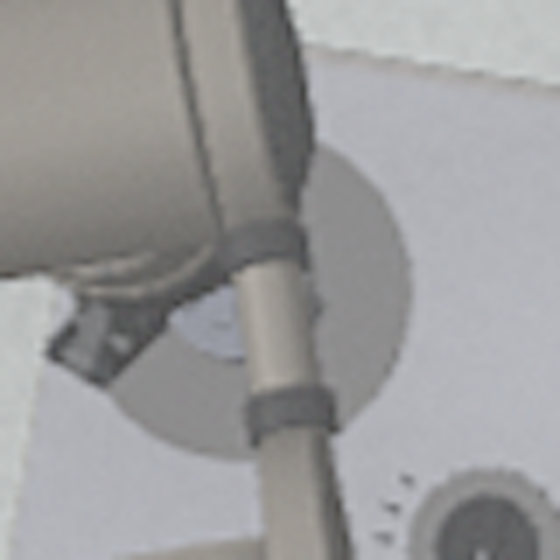

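Run:
```python
from h import *
crop("side",240,150,44,46,13,"s4b",.55,cv2.imread("pics/side4.png"))
k=13;o=np.array((240,150))
for l,X in dict(mouth=[.577,.1825,.118],foot=[.577,.1825,.138],col=[.577,.1825,.17],coltop=[.577,.1825,.178],px=[.577+.005,.1825,.118],py=[.577,.1875,.118]).items(): print(l,((w2px("side",X)-o+.5)*k-.5).round(1))
```

```text
mouth [263.4 330. ]
foot [263.6 249. ]
col [264.  116.7]
coltop [264.1  83.1]
px [283.7 325.6]
py [253.5 320.7]
```

View pics/s4b.png

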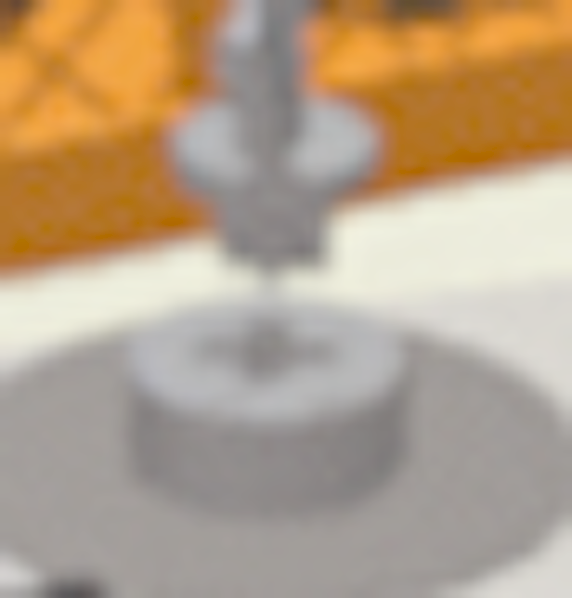

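Run:
```python
from h import *
k=[.5763,.1831]
for z in(.240,.236,.232,.229):
    h=r.move_straight([*k,z],speed=.04,max_force=15);st((z,h))
    if h:break
```

```text
(0.24, False) t16.76 [0.5764 0.1831 0.2401] jaw-30.60 F [ 0.3  0.8 -1.7] M [ 0.02 -0.01 -0.01] w0.0130 q6 0.72
(0.236, False) t17.01 [0.5762 0.1831 0.2358] jaw-30.60 F [-0.5  0.3 -3. ] M [-0.    0.   -0.01] w0.0126 q6 0.72
(0.232, False) t17.26 [0.5761 0.1831 0.2316] jaw-30.60 F [-0.2 -0.4 -2.5] M [ 0.08 -0.01 -0.04] w0.0128 q6 0.72
(0.229, False) t17.51 [0.5762 0.1831 0.2287] jaw-30.60 F [ 0.3 -0.3 -3.1] M [-0.03 -0.04  0.  ] w0.0133 q6 0.72
```

Run:
```python
from h import *
k=[.5763,.1831]
for z in(.225,.222,.220,.218,.2165):
    h=r.move_straight([*k,z],speed=.03,max_force=20);s=st((z,h))
    if h or s["contact_force"][2]>22:break
```

```text
(0.225, False) t17.79 [0.5765 0.1832 0.2256] jaw-30.60 F [-1.2 -0.2  3. ] M [-0.03  0.18 -0.03] w0.0129 q6 0.72
(0.222, False) t18.04 [0.5765 0.1832 0.2224] jaw-30.60 F [-0.3 -0.4  5.4] M [ 0.01  0.22 -0.02] w0.0127 q6 0.72
(0.22, False) t18.29 [0.5766 0.1832 0.2205] jaw-30.60 F [-0.5 -0.6  5.6] M [-0.01  0.24 -0.02] w0.0128 q6 0.72
(0.218, False) t18.54 [0.5766 0.1832 0.2187] jaw-30.60 F [-0.4  0.4  7.1] M [-0.03  0.35  0.05] w0.0128 q6 0.72
(0.2165, False) t18.79 [0.5767 0.1832 0.2184] jaw-30.60 F [-1.9  0.1 12.9] M [-0.18  0.69 -0.01] w0.0127 q6 0.71
```

Run:
```python
from h import *
k=[.5763,.1831]
for z in(.215,.2135):
    h=r.move_straight([*k,z],speed=.03);s=st((z,h))
r.hold(.6);st("held")
p,d=optics.get_image("side");cv2.imwrite("pics/side5.png",p[:,:,::-1])
crop("side",200,110,100,110,5,"s5",.6,p[:,:,::-1])
```

```text
(0.215, False) t19.04 [0.5768 0.1831 0.2184] jaw-30.59 F [-5.3 -1.5 20.6] M [-0.27  1.36  0.01] w0.0128 q6 0.71
(0.2135, False) t19.29 [0.5768 0.1832 0.2183] jaw-30.59 F [-6.8 -2.8 28.2] M [-0.36  1.89  0.03] w0.0129 q6 0.71
held t19.89 [0.5768 0.1831 0.2183] jaw-30.59 F [-7.4 -1.6 27.9] M [-0.35  2.   -0.  ] w0.0130 q6 0.71
```

View pics/s5.png

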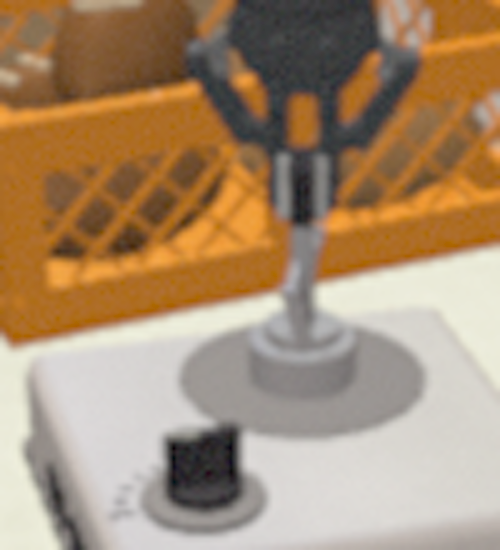

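The collar at (301,330) sits flush on the boss. The paddle is upright and still gripped. A firm stop was felt at TCP z 0.2184, where I expected 0.218.

Run:
```python
from h import *
r.finish_job();st("end")
```

```text
the job is handed in; nothing more can be done
the job is handed in; nothing more can be done
```

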